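# Prop the fixture's sprung catch open and unload the casting

## Robot

A 6-joint arm with a two-finger parallel gripper is mounted at the origin on the work surface. World frame = base frame: x ahead of the robot, y to its left, z up, the work surface at z = 0. Lengths are in m, angles in degrees, forces in N, time in s.
With the tool pointing down it reaches from about 0.4 to 0.825 m from the base axis. Payload 7 kg.
Tool frame: the origin (TCP) lies midway between the tips of the shut fingers; the grasp point (between the pads) lies r.hold_point_z behind it (r.hold_point_z is the distance from the TCP to the grasp point, in m); z points along the fingers, x is the direction in which the jaws open and shut, and the axes are right-handed (so a half turn about z gives the same grasp; the last joint's range is limited). The gripper opens to 88 mm and grips with 3 to 60 N. Pads are 19 mm wide; open, the fingers measure 130 mm over their backs; the gripper's body (78 mm by 193 mm) begins 47 mm behind the grasp point.
Start: joints at [-58.379, 20.546, 0.682, 0, -70.136, -16.507], TCP at [0.176, -0.652, 0.227] pointing down, gripper open.
Joint ranges: [-176.03, 176.03], [-82.01, 121.73], [-58.28, 71.71], [-173.87, 95.51], [-174.79, -0.11], [-173.66, 173.66]. Speed limits (degrees/s): [136.94, 136.94, 172.46, 180, 180, 180].

## Interface

Orientations are given as [roll, pitch, yaw] about the fixed x, y, z axes, in that order (R = Rz(yaw) Ry(pitch) Rx(roll)).
In Python, from plant import get_state, viewer, close_job, r gives the robot as it stands.
- The arm moves only by the tool apply_moves, never from a script. Its argument "plan" is a list of rows, each a list of 3 entries, a list of its own where there are three numbers: the closure in counts, from 0 (fully open) to 255 (shut), then the shift along the tool's x, y, z in units of 50 mm (1.0 is 50 mm), then the turn about the tool's z in units of 6 degrees (1.0 is 6 degrees). A call has 1 to 12 rows; each row shifts and turns the commanded pose from where the row before left it, along the tool's axes as they then stand; what a row does not reach is not made up. A row lasts 1/8 s, in which the tool goes at most 62.5 mm and 10.7 degrees, less where a joint would pass 70% of its speed; a pose out of reach is approached as far as the arm can. A call is refused whole if a number of a shift passes 1 or a number of a turn 1, either way. A call with a gripper value outside its range is refused whole. The fingers move at their own pace and stop on an object; "squeeze" is the grip in N (left out, the last holds). Time passes only in rows, so rows that do not move let the fingers close. It gives the time, the measured TCP pose, the force and the opening at its end, in the units of the state.
- get_state(): the state, without advancing time (a new reading comes with each control period).
- viewer.capture(name): name is "scene" or "top" or "wrist"; returns a dict with "frame" (384x512x3 uint8, blue, green, red), "K" (3x3 intrinsics, pixels), "D" ([k1, k2, p1, p2, k3] as OpenCV has them; the pictures are not rectified), "R" (3x3) and "t" (3): a world point X has camera coordinates R X + t; the wrist camera has in their place "mount" (4x4, takes a point from camera to tool coordinates, whose origin is the TCP and whose axes are the tool frame's). Camera axes: x right, y down, z forward; pixel columns grow to the right and rows downward; lengths in m; the calibration is good to about 2 mm. A picture is of the moment at which its call begins: read the wrist's pose just before it. There is no depth.
- close_job(): hands the job in, once; it reports no verdict.
The state is a dict: "time_s": time; "joints": joint angles; "qd": joint speeds; "joint_torque": joint torques, N m; "tcp_pos": TCP position; "eef_rot": TCP orientation; "contact_force": force on the tool from outside, world axes, zero at the start; "moment": the same for the moment, N m; "gripper_width": finger opening in m.
Only numpy, scipy, OpenCV 4.12 (cv2) and the standard library are available. Lean on these libraries where they do the work, as an engineer would, in place of code of your own. Each camera call takes 0.05 s, during which the arm holds its last target.

## Task

The brass casting in the polishing fixture is locked down by a sprung catch that closes as soon as you let go of it. Push the wooden block of middle thickness (of the three) upright down between the fixture's fixed post and the catch's sloping lug until it stands on the plate, so that it wedges the catch open by itself; then lift the casting straight out and set it down gently, upright, in the only empty compartment of the tray on the bench, leaving the block wedged where it is.

Things in the scene. Friction and masses are not known exactly. Their poses are not given: they have to be found in the camera images.
- fixture: Fixed aluminium base, x ±55, y -165 to 95, 30 mm high; origin underneath, z up. In its frame (mm): casting's nest at 0, 50; upright post x ±34, y 0 to -16, top z 105; steel catch sliding to -y (26 mm at most, spring 3-5 N): plate top z 46.5, lug face at y -24 when shut (8 mm gap), sloping from z 70 back to y -54 at z 112. Pushing a block down this funnel (20 N at most) opens it.
- block: Upright hardwood block, 36 (x) x 26 (y) x 110 mm high, bevelled foot; origin centre of underside, z up. Its neighbours, 10 and 48 mm thick, are too thin and too thick; the three swap places. Goes in with its y along the fixture's y (either way); seated in the funnel: centre at fixture x 0, y -29, foot on the plate at z 46.5, catch 18 mm open (casting clear by 6 mm).
- casting: Round brass casting upright in the nest, 95 mm high, 0.3 kg; origin centre of underside (12 mm above the bench in the nest), z up. From below: shank dia 34 to 18 mm (in the nest's hole), flange dia 56 to 26, neck dia 22 to 60, head dia 32 to 95: grip the head. The catch's tongue covers 12 mm of the flange. The seated block's axis is 79 mm away, its top at z 156.
- pocket: Centre of the floor of the empty compartment, 5 mm above the bench, of the fixed yellow tray left of the fixture; x, y along the tray's sides, z up. Tray 205 x 205 x 55 mm high, walls 5 mm, 2 x 2 compartments 95 mm square, 100 mm apart; the other three each hold a casting of the same kind. Which one is empty varies.

How it is judged:
By the outcome, as a careful person would: the job done as asked, in the order asked, and still so for the second after the job is handed in, with the robot touching nothing.
It also fails if it takes over 58 s, if anything falls off the work surface, if the arm or the gripper's body presses on something with over 40 N, if the wrist force passes 120 N, or if a joint passes its speed limit or range.

## Working session

There is one attempt and no reset: what is moved stays moved. The work goes in short steps, Python scripts to look and compute and a tool call to move; the robot and the scene stay as the last step left them, time stands still between calls to the robot, and variables do not carry over. Pictures are saved under pics/ and viewed, and the job is handed in when it is done.

Besides the shell and the picture viewer there is one more tool, called after "Call:" as a command line: name --argument value ..., lists and objects as JSON in quotes. apply_moves: Moves the arm, as the interface text tells. Its arguments: {"type":"object","properties":{"plan":{"type":"array","items":{"type":"array"}},"squeeze":{"type":"number"}},"required":["plan"]}

```bash
ls; mkdir -p pics
python3 - <<'E'
from plant import get_state, viewer, close_job, r
import cv2
print(get_state(), r.hold_point_z)
for n in ("scene","top","wrist"):
    c=viewer.capture(n); cv2.imwrite(f"pics/{n}0.png",c["frame"])
    print(n,{k:v for k,v in c.items() if k!="frame"})
E
```

```text
pics
{'time_s': 0.0, 'joints': array([-5.83803852e+01,  2.05908205e+01,  6.34471027e-01, -1.95828363e-02,
       -7.01350621e+01, -1.65067099e+01]), 'qd': array([ 0.10202159, -0.11359615,  0.1333607 ,  0.0922486 ,  0.04140068,
       -0.10068367]), 'joint_torque': array([ 7.59967352e-04, -5.82717168e+01,  2.93048912e+01,  6.99686229e+00,
        6.63730607e-03, -1.76099911e-04]), 'tcp_pos': array([ 0.17583445, -0.65120071,  0.2256366 ]), 'eef_rot': array([-1.79991675e+02, -9.28751385e-02,  1.05106229e+02]), 'contact_force': array([ 0.30123756,  0.0613827 , -0.61672836]), 'moment': array([-0.02195589,  0.00580697,  0.00449795]), 'gripper_width': 0.08790767903285873} 0.0188
scene {'K': array([[423.99980391,   0.        , 258.29001764],
       [  0.        , 423.99980391, 194.01422741],
       [  0.        ,   0.        ,   1.        ]]), 'D': array([-0.10545191,  0.        ,  0.        ,  0.        ,  0.        ]), 'R': array([[ 0.15732971,  0.98742267, -0.01561503],
       [ 0.6286461 , -0.11233389, -0.76953569],
       [-0.76161108,  0.1112545 , -0.63841287]]), 't': array([-0.1119979
[... 408 characters left out ...]
 1.86347466e-01,  6.91200460e-04, -9.82483661e-01]]), 't': array([0.01247252, 0.54985575, 0.8312745 ])}
wrist {'K': array([[301.35999481,   0.        , 254.19347227],
       [  0.        , 301.35999481, 192.14784386],
       [  0.        ,   0.        ,   1.        ]]), 'D': array([-0.01481603,  0.        ,  0.        ,  0.        ,  0.        ]), 'mount': array([[ 9.99999608e-01,  8.13327899e-05,  8.81825119e-04,
         4.17425229e-04],
       [-3.44717253e-04,  9.52985022e-01,  3.03017210e-01,
        -8.25786021e-02],
       [-8.15720895e-04, -3.03017395e-01,  9.52984676e-01,
        -1.57635627e-01],
       [ 0.00000000e+00,  0.00000000e+00,  0.00000000e+00,
         1.00000000e+00]])}
```

View pics/scene0.png

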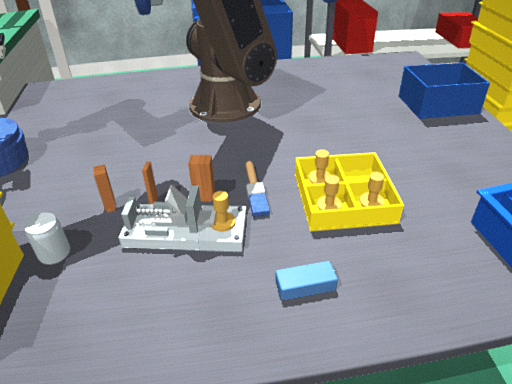

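View pics/top0.png

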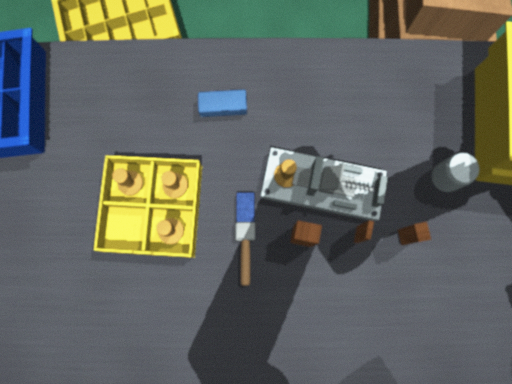

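View pics/wrist0.png

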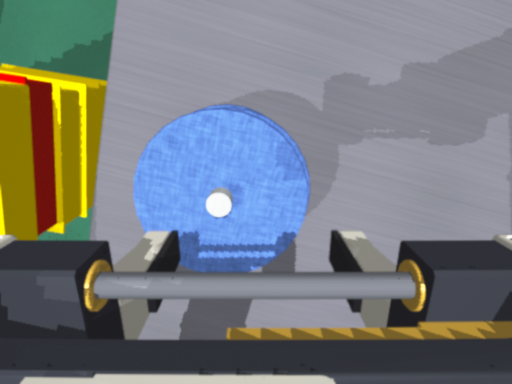

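The scene and top pictures show the fixture with its casting at top (287,172) and the lug side to its right. The blocks are at (307,233), (365,232) and (414,233). The empty compartment is lower-left in the top view, near (125,228). I'll zoom in for detail.

Run:
```python
import cv2
a=cv2.imread("pics/top0.png")[135:260,245:445]; cv2.imwrite("pics/topz.png",cv2.resize(a,None,fx=4,fy=4,interpolation=cv2.INTER_CUBIC))
a=cv2.imread("pics/top0.png")[145:265,85:215]; cv2.imwrite("pics/topt.png",cv2.resize(a,None,fx=4,fy=4,interpolation=cv2.INTER_CUBIC))
a=cv2.imread("pics/scene0.png")[140:260,80:280]; cv2.imwrite("pics/scenez.png",cv2.resize(a,None,fx=4,fy=4,interpolation=cv2.INTER_CUBIC))
```

```text
(no output)
```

View pics/topz.png

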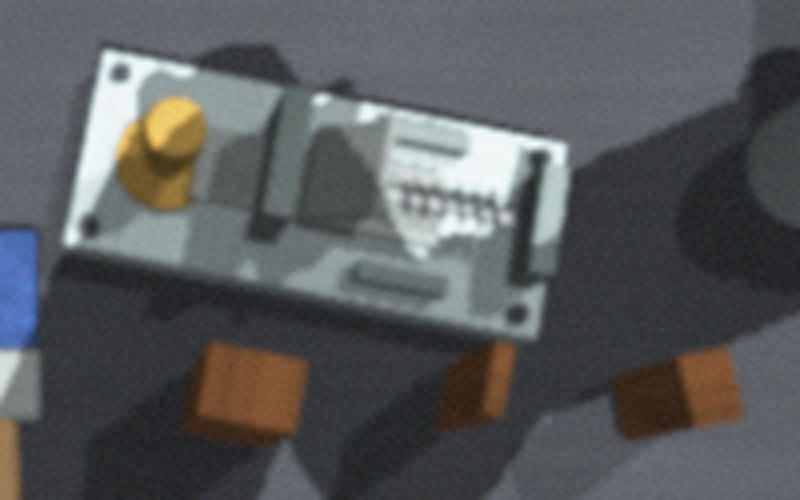

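View pics/topt.png

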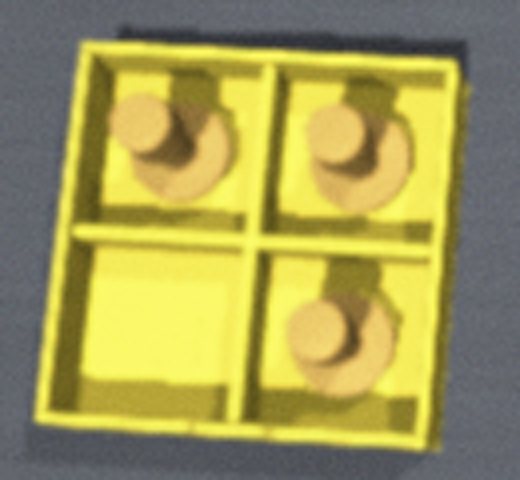

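View pics/scenez.png

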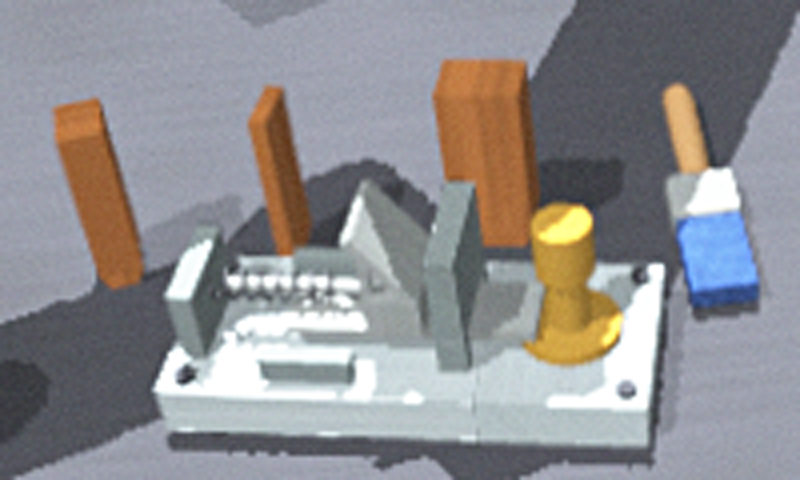

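Zoomed in, the right-hand block is the middle one, with its top-face corners near zoom (680,360), (728,346), (744,416) and (694,430). The fixture base corners and the tray rim corners are clear too. The empty pocket is at lower-left of the tray.

```bash
cat > h.py <<'E'
import numpy as np, cv2
from scipy.spatial.transform import Rotation as Ro
def ray(c,px,pose=None):
    p=cv2.undistortPoints(np.array([[px]],float),c["K"],c["D"])[0,0]
    d=np.array([p[0],p[1],1.])
    if "R" in c: return -c["R"].T@c["t"], c["R"].T@d
    M=c["mount"]; R=Ro.from_euler("xyz",pose[1],degrees=True).as_matrix()
    return R@M[:3,3]+pose[0], R@(M[:3,:3]@d)
def onz(c,px,z,pose=None):
    o,d=ray(c,px,pose); return o+d*(z-o[2])/d[2]
def fit(P,W):
    # rigid 2D: W=R P+t
    P=np.array(P,float);W=np.array(W)[:,:2];a=P-P.mean(0);b=W-W.mean(0)
    th=np.arctan2((a[:,0]*b[:,1]-a[:,1]*b[:,0]).sum(),(a*b).sum())
    R=np.array([[np.cos(th),-np.sin(th)],[np.sin(th),np.cos(th)]])
    t=W.mean(0)-R@P.mean(0); return np.degrees(th),t,((P@R.T+t-W)*1000).round(1)
E
python3 - <<'E'
from h import *
from plant import viewer
c=viewer.capture("top")
z=lambda p,o:(p[0]/4+o[0]-.375,p[1]/4+o[1]-.375)
o=(245,135)
W=[onz(c,z(p,o),.03) for p in [(103,48),(568,143),(536,338),(65,246)]]
print("fix",*fit([(.055,.095),(.055,-.165),(-.055,-.165),(-.055,.095)],W),sep="\n")
W=[onz(c,z(p,o),.11) for p in [(680,360),(728,346),(744,416),(694,430)]]
print("blk",*fit([(.018,.013),(.018,-.013),(-.018,-.013),(-.018,.013)],W),sep="\n")
o=(85,145)
W=[onz(c,z(p,o),.055) for p in [(83,42),(460,62),(425,450),(38,423)]]
h=.1025
print("tray",*fit([(h,h),(h,-h),(-h,-h),(-h,h)],W),sep="\n")
th,t,_=fit([(h,h),(h,-h),(-h,-h),(-h,h)],W);a=np.radians(th)
print("pocket",t+np.array([[np.cos(a),-np.sin(a)],[np.sin(a),np.cos(a)]])@[-.05,.05])
c=viewer.capture("scene"); o=(80,140)
W=[onz(c,z(p,o),.03) for p in [(157,392),(650,443),(665,265)]]
print("fix",*fit([(.055,-.165),(.055,.095),(-.055,.095)],W),sep="\n")
W=[onz(c,z(p,o),.11) for p in [(54,108),(98,100),(104,130),(62,140)]]
print("blk",*fit([(-.018,-.013),(-.018,.013),(.018,.013),(.018,-.013)],W),sep="\n")
E
```

```text
fix
-11.72681681725098
[ 0.58649036 -0.10720679]
[[-1.9 -0.6]
 [-0.2  1.2]
 [ 0.2 -0.7]
 [ 1.9  0.1]]
blk
10.613737254644292
[ 0.46346062 -0.31902476]
[[ 1.4  1.2]
 [-0.5  0.4]
 [-1.4 -0.8]
 [ 0.5 -0.8]]
tray
-3.5098340295994523
[0.52772879 0.23701526]
[[-0.4 -0.7]
 [-0.5  0.4]
 [ 0.8 -0.7]
 [ 0.1  1. ]]
pocket [0.48088357 0.28998247]
fix
-14.129371150218281
[ 0.59391229 -0.10697714]
[[  1.5  -0.5]
 [-13.9  -0.3]
 [ 12.4   0.8]]
blk
12.866157268009275
[ 0.46285567 -0.31868586]
[[-0.6 -0.4]
 [-3.2  0.4]
 [ 1.6  1.4]
 [ 2.3 -1.4]]
```

```bash
cat >> h.py <<'E'
def go(x,y,z,yaw):
    from plant import get_state
    s=get_state();R=Ro.from_euler("xyz",s["eef_rot"],degrees=True).as_matrix()
    R=Ro.from_euler("xyz",[180,0,s["eef_rot"][2]],degrees=True).as_matrix()
    d=R.T@(np.array([x,y,z])-s["tcp_pos"])/.05
    dy=-(yaw-s["eef_rot"][2])/6
    print("pos",s["tcp_pos"].round(4),"rpy",s["eef_rot"].round(2),"F",s["contact_force"].round(1),"w",round(s["gripper_width"],4),"t",round(s["time_s"],2))
    print("shift units",d.round(3),"turn units",round(dy,3))
E
python3 -c "
from h import *
go(.463,-.319,.22,101.5)"
```

```text
pos [ 0.1759 -0.6514  0.2261] rpy [-1.7999e+02 -4.0000e-02  1.0511e+02] F [-0.1  0.2  0.2] w 0.0876 t 0.25
shift units [4.922 7.276 0.123] turn units 0.602
```

Call:
apply_moves --plan '[[0,[0.49,0.73,0.012],0],[0,[0.49,0.73,0.012],0],[0,[0.49,0.73,0.012],0],[0,[0.49,0.73,0.012],0],[0,[0.49,0.73,0.012],0],[0,[0.49,0.73,0.012],0],[0,[0.49,0.73,0.012],0],[0,[0.49,0.73,0.012],0],[0,[0.49,0.73,0.012],0],[0,[0.49,0.73,0.012],0],[0,[0,0,0],0.6],[0,[0,0,0],0]]' --squeeze 40

```text
time_s: 1.75
tcp_pos: [0.4647, -0.3195, 0.2205]
eef_rot: [-180.0, -0.0, 101.6]
contact_force: [-0.2, 0.0, 1.1]
gripper_width: 0.0874
```

Run:
```python
from h import *
from plant import viewer,get_state
go(.463,-.319,.22,101.5)
s=get_state();c=viewer.capture("wrist");cv2.imwrite("pics/w1.png",c["frame"])
import pickle;pickle.dump((c,s),open("w1.pkl","wb"))
```

```text
pos [ 0.4647 -0.3195  0.2205] rpy [-1.7999e+02 -1.0000e-02  1.0159e+02] F [-0.2  0.   1.1] w 0.0874 t 1.75
shift units [ 0.016 -0.032  0.01 ] turn units 0.015
```

View pics/w1.png

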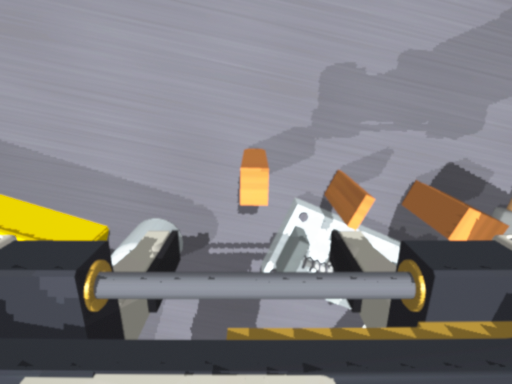

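The wrist view shows the middle block centrally. Its bright top face spans about (241..269, 168..205), with the thin block at (350,195) and the thick one at (445,210). I'll fit the top face.

Run:
```python
from h import *
import pickle
c,s=pickle.load(open("w1.pkl","rb"));pose=(s["tcp_pos"],s["eef_rot"])
f=c["frame"];h=cv2.cvtColor(f,cv2.COLOR_BGR2HSV)
sub=f[140:215,230:285];cv2.imwrite("pics/w1z.png",cv2.resize(sub,None,fx=8,fy=8,interpolation=cv2.INTER_CUBIC))
print(f[150:210:4,254], )
m=((h[...,0]<18)&(h[...,1]>120)&(f[...,2]>185)).astype(np.uint8)
m[:,:225]=0;m[:,290:]=0;m[:140]=0;m[215:]=0
n,l,st,ce=cv2.connectedComponentsWithStats(m);i=1+st[1:,4].argmax();print(st[i])
q=cv2.boxPoints(cv2.minAreaRect(np.argwhere(l==i)[:,::-1].astype(np.float32)));print(q)
P=[onz(c,p,.11,pose) for p in q];P=np.array(P)[:,:2];print(P.round(4),P.mean(0))
e=np.diff(np.vstack([P,P[:1]]),axis=0);print(np.hypot(*e.T),np.degrees(np.arctan2(e[:,1],e[:,0])))
```

```text
[[ 63 116 179]
 [ 62 115 179]
 [ 62 115 180]
 [ 62 115 179]
 [ 63 117 185]
 [102 197 253]
 [ 97 192 252]
 [104 203 254]
 [108 206 254]
 [104 201 254]
 [109 213 255]
 [109 216 255]
 [109 215 255]
 [108 212 254]
 [100 109 136]]
[240 166  29  40 162]
[[240. 166.]
 [268. 166.]
 [268. 205.]
 [240. 205.]]
[[ 0.4453 -0.3359]
 [ 0.4402 -0.311 ]
 [ 0.477  -0.3029]
 [ 0.4823 -0.3289]] [ 0.4612175  -0.31966658]
[0.02544196 0.03769816 0.02650042 0.03769479] [ 101.59993139   12.40517363  -78.40731032 -169.20365849]
```

View pics/w1z.png

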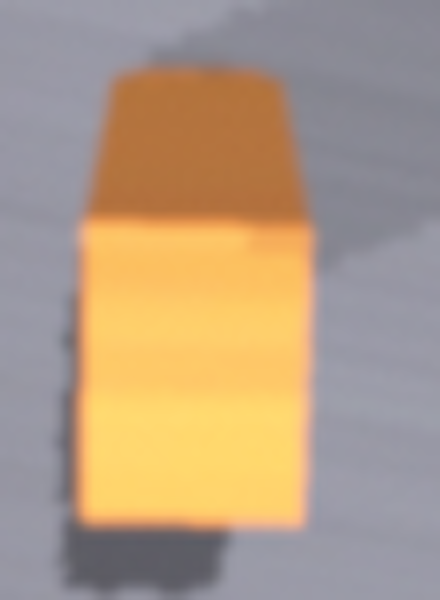

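Run:
```python
from h import *
import pickle
c,s=pickle.load(open("w1.pkl","rb"));pose=(s["tcp_pos"],s["eef_rot"])
a=np.radians(100.5);u=np.array([[np.cos(a),np.sin(a)],[np.sin(a),-np.cos(a)]])
for n,p,z in [("thin",(328,200),.11),("thin2",(336,170),.0),("thin3",(348,226),.11),("cyl",(175,225),.07),("brk",(300,205),.07)]:
    P=onz(c,p,z,pose)[:2];print(n,P.round(3),((u@(P-[.4615,-.3195]))*1000).round())
go(.4615,-.3195,.07,100.5)
```

```text
thin [ 0.461 -0.249] [70. 12.]
thin2 [ 0.451 -0.214] [106.   9.]
thin3 [ 0.483 -0.222] [92. 38.]
cyl [ 0.535 -0.394] [-87.  59.]
brk [ 0.484 -0.264] [51. 32.]
pos [ 0.4645 -0.3198  0.2205] rpy [-179.99   -0.    101.6 ] F [-0.7 -0.3 -0.1] w 0.0878 t 1.8
shift units [ 0.018 -0.057  3.01 ] turn units 0.184
```

Call:
apply_moves --plan '[[110,[0.02,-0.06,0],0.18],[110,[0,0,0.5],0],[110,[0,0,0.5],0],[110,[0,0,0.6],0],[110,[0,0,0.6],0],[110,[0,0,0.5],0],[110,[0,0,0.31],0],[110,[0,0,0],0],[255,[0,0,0],0],[255,[0,0,0],0],[255,[0,0,0],0],[255,[0,0,0],0]]' --squeeze 50

```text
time_s: 3.3
tcp_pos: [0.4618, -0.3197, 0.0708]
eef_rot: [179.9, 0.0, 100.5]
contact_force: [-0.5, 0.5, 3.9]
gripper_width: 0.026
```

Run:
```python
from h import *
go(.4615,-.3195,.07,100.5)
```

```text
pos [ 0.4618 -0.3197  0.0708] rpy [1.7994e+02 4.0000e-02 1.0045e+02] F [-0.5  0.5  3.9] w 0.026 t 3.3
shift units [ 0.004 -0.005  0.016] turn units -0.008
```

Run:
```python
from h import *
go(.639,-.148,.28,78.3)
```

```text
pos [ 0.4618 -0.3197  0.0708] rpy [1.7994e+02 4.0000e-02 1.0045e+02] F [-0.5  0.5  3.9] w 0.026 t 3.3
shift units [ 2.733  4.108 -4.184] turn units 3.692
```

Call:
apply_moves --plan '[[255,[0,0,-0.5],0],[255,[0,0,-0.9],0],[255,[0,0,-0.9],0],[255,[0,0,-0.9],0],[255,[0,0,-0.98],0],[255,[0.45,0.68,0],0],[255,[0.45,0.68,0],0],[255,[0.46,0.69,0],0],[255,[0.46,0.69,0],0],[255,[0.46,0.69,0],0],[255,[0.45,0.68,0],0],[255,[0,0,0],0.7]]'

```text
time_s: 4.8
tcp_pos: [0.6401, -0.1459, 0.2777]
eef_rot: [-179.9, -0.0, 96.3]
contact_force: [0.1, -0.0, 0.4]
gripper_width: 0.0254
```

Call:
apply_moves --plan '[[255,[0,0,0],1.0],[255,[0,0,0],1.0],[255,[0,0,0],1.0],[255,[0,0,0],0],[255,[0,0,0],0]]'

```text
time_s: 5.42
tcp_pos: [0.6386, -0.1481, 0.2789]
eef_rot: [-180.0, -0.0, 78.4]
contact_force: [0.3, 0.4, -0.4]
gripper_width: 0.0258
```

Run:
```python
from h import *
from plant import viewer,get_state
go(.639,-.148,.28,78.3)
s=get_state();c=viewer.capture("wrist");cv2.imwrite("pics/w2.png",c["frame"])
cv2.imwrite("pics/w2z.png",cv2.resize(c["frame"][40:280,100:400],None,fx=2.5,fy=2.5,interpolation=cv2.INTER_CUBIC))
import pickle;pickle.dump((c,s),open("w2.pkl","wb"))
```

```text
pos [ 0.6386 -0.1481  0.2789] rpy [-179.99   -0.     78.36] F [ 0.3  0.4 -0.4] w 0.0258 t 5.42
shift units [ 0.003  0.007 -0.021] turn units 0.01
```

View pics/w2.png

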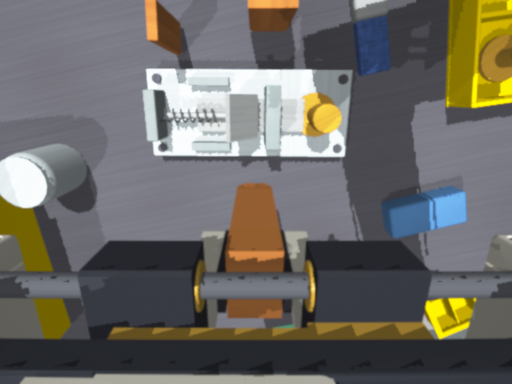

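View pics/w2z.png

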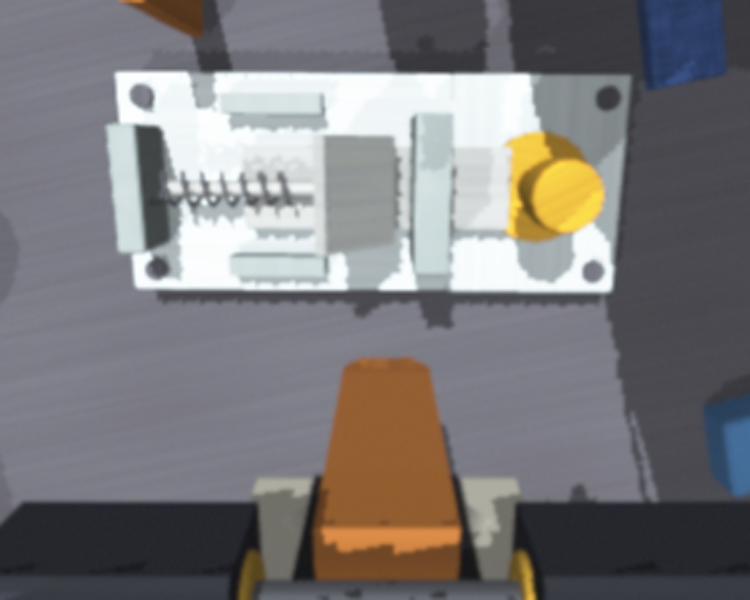

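The fixture is fully visible: base corners in the zoom near (116,72), (630,75), (613,292) and (136,290), the post top at (414..452, 113..275), and the casting head centre near (567,196).

Run:
```python
from h import *
import pickle
c,s=pickle.load(open("w2.pkl","rb"));pose=(s["tcp_pos"],s["eef_rot"])
z=lambda p:((p[0]+.5)/2.5+100-.5,(p[1]+.5)/2.5+40-.5)
W=[onz(c,z(p),.03,pose) for p in [(116,72),(630,75),(613,292),(136,290)]]
th,t,e=fit([(-.055,-.165),(-.055,.095),(.055,.095),(.055,-.165)],W);print(th,t,e)
W2=[onz(c,z(p),.105,pose) for p in [(415,113),(452,113),(449,275),(414,273)]]
P2=[(-.034,-.016),(-.034,0),(.034,0),(.034,-.016)]
print(fit(P2,W2))
h=onz(c,z((567,196)),.107,pose)[:2]
for th in (th,):
    a=np.radians(th);R=np.array([[np.cos(a),-np.sin(a)],[np.sin(a),np.cos(a)]])
    print("head in fix",R.T@(h-t), "post c",R.T@(np.mean(W2,0)[:2]-t)); print("head",h)
    print("nest",t+R@[0,.05],"seat",t+R@[0,-.029])
```

```text
-11.841969444854648 [ 0.58513563 -0.10728823] [[ 0.5 -0.5]
 [ 0.3  1. ]
 [-0.5 -0.5]
 [-0.3  0. ]]
(np.float64(-11.406297937068866), array([ 0.58475267, -0.10797476]), array([[-0.4, -0.2],
       [-0.3,  0.4],
       [-0.1,  0.2],
       [ 0.8, -0.5]]))
head in fix [-0.000564    0.04852044] post c [-0.00017309 -0.00875028]
head [ 0.59454066 -0.05968469]
nest [ 0.59539628 -0.05835236] seat [ 0.57918445 -0.13567103]
```

Run:
```python
from h import *
go(.5789,-.1371,.20,78.2)
```

```text
pos [ 0.6386 -0.1481  0.279 ] rpy [-179.99   -0.     78.34] F [-0.4  0.7 -0.5] w 0.0254 t 5.47
shift units [-0.026 -1.215  1.579] turn units 0.023
```

Call:
apply_moves --plan '[[255,[-0.01,-0.6,0],0.02],[255,[-0.02,-0.61,0],0],[255,[0,0,0],0],[255,[0,0,0.5],0],[255,[0,0,0.6],0],[255,[0,0,0.48],0],[255,[0,0,0],0],[255,[0,0,0],0],[255,[0,0,0],0]]'

```text
time_s: 6.6
tcp_pos: [0.58, -0.1372, 0.2014]
eef_rot: [179.9, -0.0, 78.1]
contact_force: [-0.3, 0.7, -0.6]
gripper_width: 0.0259
```

Run:
```python
from h import *
from plant import viewer,get_state
go(.5789,-.1371,.2,78.2)
c=viewer.capture("scene");cv2.imwrite("pics/s3.png",cv2.resize(c["frame"][120:260,80:280],None,fx=4,fy=4,interpolation=cv2.INTER_CUBIC))
```

```text
pos [ 0.58   -0.1372  0.2014] rpy [ 1.7988e+02 -2.0000e-02  7.8130e+01] F [-0.3  0.7 -0.6] w 0.0259 t 6.6
shift units [-0.002 -0.023  0.028] turn units -0.011
```

View pics/s3.png

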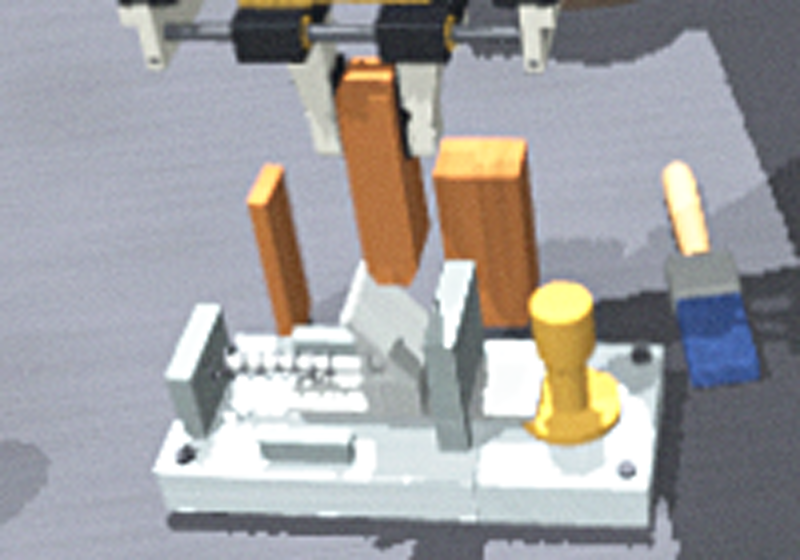

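The scene view shows the block held upright over the funnel between lug top (370,270) and post top (460,270). I'll push down in slow steps.

Call:
apply_moves --plan '[[255,[0,-0.02,0.2],0],[255,[0,0,0.2],0],[255,[0,0,0.2],0],[255,[0,0,0.16],0],[255,[0,0,0.12],0],[255,[0,0,0.1],0],[255,[0,0,0.1],0],[255,[0,0,0.1],0],[255,[0,0,0],0]]' --squeeze 60

```text
time_s: 7.78
tcp_pos: [0.58, -0.1371, 0.1422]
eef_rot: [179.8, -0.0, 78.1]
contact_force: [2.5, 0.5, 3.6]
gripper_width: 0.0257
```

Call:
apply_moves --plan '[[255,[0,0,0.1],0],[255,[0,0,0.1],0],[255,[0,0,0.1],0],[255,[0,0,0.06],0],[255,[0,0,0.04],0],[255,[0,0,0.04],0],[255,[0,0,0],0]]'

```text
time_s: 8.65
tcp_pos: [0.5782, -0.1368, 0.1187]
eef_rot: [-180.0, -0.0, 78.1]
contact_force: [1.2, 2.6, -0.3]
gripper_width: 0.026
```

Call:
apply_moves --plan '[[255,[0,0,0.03],0],[255,[0,0,0.02],0],[255,[0,0,0],0]]'

```text
time_s: 9.02
tcp_pos: [0.5783, -0.1368, 0.1172]
eef_rot: [180.0, -0.0, 78.1]
contact_force: [-0.9, 4.2, 7.8]
gripper_width: 0.0258
```

Run:
```python
from h import *
from plant import viewer,get_state
go(.5789,-.1371,.1173,78.2)
c=viewer.capture("scene");cv2.imwrite("pics/s4.png",cv2.resize(c["frame"][120:260,80:280],None,fx=4,fy=4,interpolation=cv2.INTER_CUBIC))
go(.5789,-.1371,.1173,78.2)
```

```text
pos [ 0.5783 -0.1368  0.1172] rpy [ 1.7998e+02 -1.0000e-02  7.8130e+01] F [-0.9  4.2  7.8] w 0.0258 t 9.03
shift units [-0.003  0.014 -0.002] turn units -0.012
pos [ 0.5782 -0.1368  0.1172] rpy [ 1.7998e+02 -1.0000e-02  7.8130e+01] F [-0.5  2.6  7.2] w 0.0257 t 9.07
shift units [-0.003  0.014 -0.002] turn units -0.012
```

View pics/s4.png

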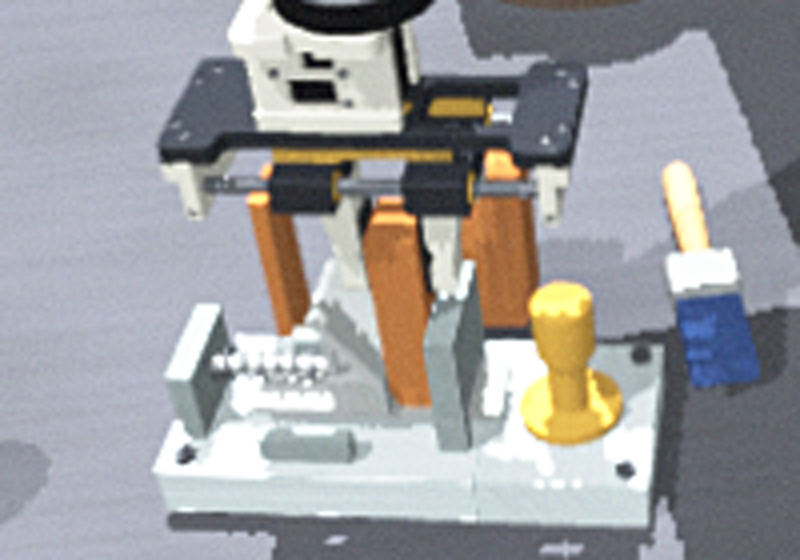

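The block stands in the funnel at (400,320), the catch tongue has drawn back off the casting's flange, and the plate reaction is about 8 N. I'll nudge it to the post, then release.

Call:
apply_moves --plan '[[255,[0.015,0,0.02],0],[255,[0,0,0],0],[255,[0,0,0],0]]'

```text
time_s: 9.45
tcp_pos: [0.5783, -0.1368, 0.1171]
eef_rot: [180.0, 0.0, 78.1]
contact_force: [-4.2, 2.0, 13.3]
gripper_width: 0.0259
```

Call:
apply_moves --plan '[[120,[0,0,-0.02],0],[120,[0,0,0],0],[120,[0,0,0],0],[120,[0,0,0],0]]'

```text
time_s: 9.95
tcp_pos: [0.5782, -0.1363, 0.1162]
eef_rot: [-180.0, 0.0, 78.1]
contact_force: [0.1, 0.8, -0.7]
gripper_width: 0.0465
```

Run:
```python
from h import *
from plant import viewer,get_state
go(.5789,-.1371,.1173,78.2)
c=viewer.capture("scene");cv2.imwrite("pics/s5.png",cv2.resize(c["frame"][120:260,80:280],None,fx=4,fy=4,interpolation=cv2.INTER_CUBIC))
```

```text
pos [ 0.5782 -0.1363  0.1162] rpy [-1.7996e+02  1.0000e-02  7.8110e+01] F [ 0.1  0.8 -0.7] w 0.0465 t 9.95
shift units [-0.013  0.018 -0.022] turn units -0.015
```

View pics/s5.png

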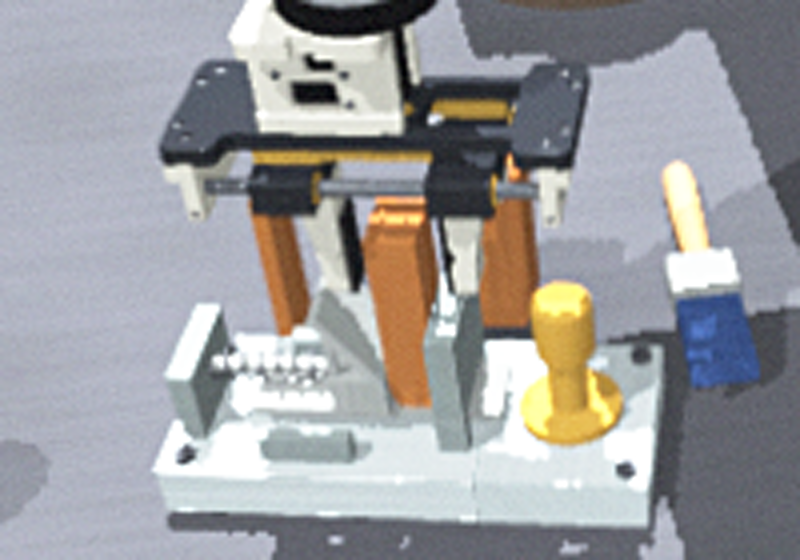

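The block stays wedged after release, with the tongue still clear of the flange. Retreat upwards.

Call:
apply_moves --plan '[[120,[0,0,-0.3],0],[120,[0,0,-0.7],0],[120,[0,0,-0.9],0],[120,[0,0,-0.9],0],[120,[0,0,0],0],[120,[0,0,0],0]]'

```text
time_s: 10.75
tcp_pos: [0.5781, -0.1361, 0.2571]
eef_rot: [180.0, -0.0, 78.1]
contact_force: [0.2, 1.3, 0.1]
gripper_width: 0.0467
```

Run:
```python
from h import *
from plant import get_state
print(get_state()["joints"])
go(.5948,-.059,.26,-11.8)
```

```text
[ 5.57855932e+00  1.18967076e+01 -7.28213099e+00 -1.93085735e-02
 -7.07794071e+01 -1.07462683e+02]
pos [ 0.5781 -0.1361  0.2571] rpy [ 1.7997e+02 -3.0000e-02  7.8110e+01] F [0.2 1.3 0.1] w 0.0467 t 10.75
shift units [ 1.578  0.009 -0.058] turn units 14.985
```

Call:
apply_moves --plan '[[70,[0.79,0,0],0],[70,[0.79,0,-0.06],0],[70,[0,0,0],-1],[70,[0,0,0],-1],[70,[0,0,0],-1],[70,[0,0,0],-1],[70,[0,0,0],-1],[70,[0,0,0],-1],[70,[0,0,0],-1],[70,[0,0,0],-1],[70,[0,0,0],-1],[70,[0,0,0],-1]]'

```text
time_s: 12.25
tcp_pos: [0.5939, -0.059, 0.2582]
eef_rot: [-179.9, -0.1, 138.3]
contact_force: [0.1, 0.8, 0.3]
gripper_width: 0.0634
```

Call:
apply_moves --plan '[[70,[0,0,0],-1],[70,[0,0,0],-1],[70,[0,0,0],-1],[70,[0,0,0],-1],[70,[0,0,0],-1],[70,[0,0,0],0],[70,[0,0,0],0]]'

```text
time_s: 13.12
tcp_pos: [0.5943, -0.0589, 0.2589]
eef_rot: [-180.0, -0.1, 168.0]
contact_force: [-0.6, -1.0, 0.5]
gripper_width: 0.0637
```

Run:
```python
from h import *
from plant import viewer,get_state
go(.5948,-.059,.073,168.2)
s=get_state();c=viewer.capture("wrist");cv2.imwrite("pics/w6.png",c["frame"])
import pickle;pickle.dump((c,s),open("w6.pkl","wb"))
```

```text
pos [ 0.5943 -0.0589  0.2589] rpy [-1.7997e+02 -7.0000e-02  1.6798e+02] F [-0.6 -1.   0.5] w 0.0637 t 13.12
shift units [-9.000e-03  1.000e-03  3.719e+00] turn units -0.036
```

View pics/w6.png

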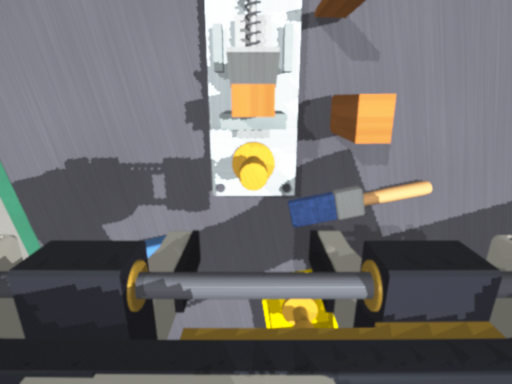

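The wrist view shows the wedged block top at (253,98), the catch tongue clear, and the casting head at about (253,176).

Run:
```python
from h import *
import pickle
c,s=pickle.load(open("w6.pkl","rb"));pose=(s["tcp_pos"],s["eef_rot"])
cv2.imwrite("pics/w6z.png",cv2.resize(c["frame"][70:210,190:320],None,fx=4,fy=4,interpolation=cv2.INTER_CUBIC))
print(onz(c,(253.5,176),.107,pose)); 
q=[(232,82),(275,82),(274,116),(232,116)]
P=np.array([onz(c,p,.1565,pose) for p in q])[:,:2]
a=np.radians(-11.8);R=np.array([[np.cos(a),-np.sin(a)],[np.sin(a),np.cos(a)]])
print(((P-[.585,-.1077])@R*1000).round(1))
```

```text
[ 0.59415261 -0.06042605  0.107     ]
[[ 16.4 -43.7]
 [-18.6 -43.6]
 [-18.2 -16.7]
 [ 17.  -16.8]]
```

View pics/w6z.png

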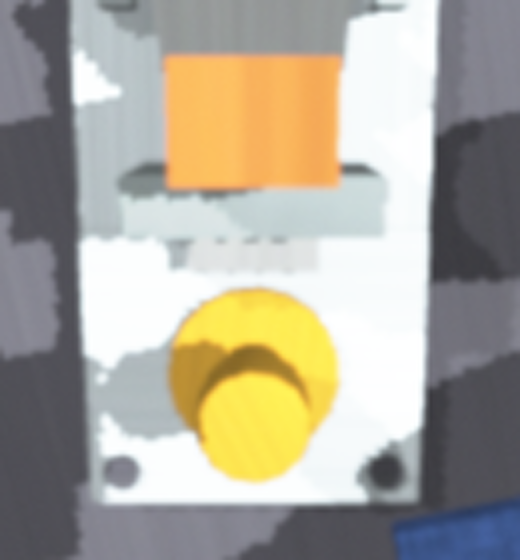

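Call:
apply_moves --plan '[[70,[-0.01,-0.01,0.5],0],[70,[0,0,0.7],0],[70,[0,0,0.7],0],[70,[0,0,0.6],0],[70,[0,0,0.5],0],[70,[0,0,0.4],0],[70,[0,0,0.2],0],[70,[0,0,0.1],0],[70,[0,0,0],0],[70,[0,0,0],0]]' --squeeze 25

```text
time_s: 14.42
tcp_pos: [0.5955, -0.0594, 0.0754]
eef_rot: [180.0, 0.1, 168.1]
contact_force: [-0.1, -0.5, -0.3]
gripper_width: 0.0636
```

Call:
apply_moves --plan '[[255,[0,0,0],0],[255,[0,0,0],0],[255,[0,0,0],0],[255,[0,0,0],0]]' --squeeze 25

```text
time_s: 14.92
tcp_pos: [0.5952, -0.0595, 0.0746]
eef_rot: [180.0, 0.0, 168.1]
contact_force: [0.5, -1.0, -0.1]
gripper_width: 0.0317
```

Call:
apply_moves --plan '[[255,[0,0,-0.06],0],[255,[0,0,-0.1],0],[255,[0,0,-0.15],0],[255,[0,0,-0.2],0],[255,[0,0,-0.3],0],[255,[0,0,-0.5],0],[255,[0,0,-0.6],0],[255,[0,0,-0.5],0],[255,[0,0,-0.3],0],[255,[0,0,0],0],[255,[0,0,0],0]]' --squeeze 40

```text
time_s: 16.3
tcp_pos: [0.5943, -0.0595, 0.209]
eef_rot: [-180.0, -0.1, 168.1]
contact_force: [0.4, 0.4, -3.9]
gripper_width: 0.0315
```

Run:
```python
from h import *
from plant import viewer,get_state
go(.481,.290,.21,168.2)
c=viewer.capture("scene");cv2.imwrite("pics/s7.png",cv2.resize(c["frame"][100:260,80:280],None,fx=4,fy=3.75,interpolation=cv2.INTER_CUBIC))
```

```text
pos [ 0.5943 -0.0595  0.209 ] rpy [-1.7999e+02 -9.0000e-02  1.6810e+02] F [ 0.4  0.4 -3.9] w 0.0315 t 16.3
shift units [ 3.659  6.372 -0.019] turn units -0.016
```

View pics/s7.png

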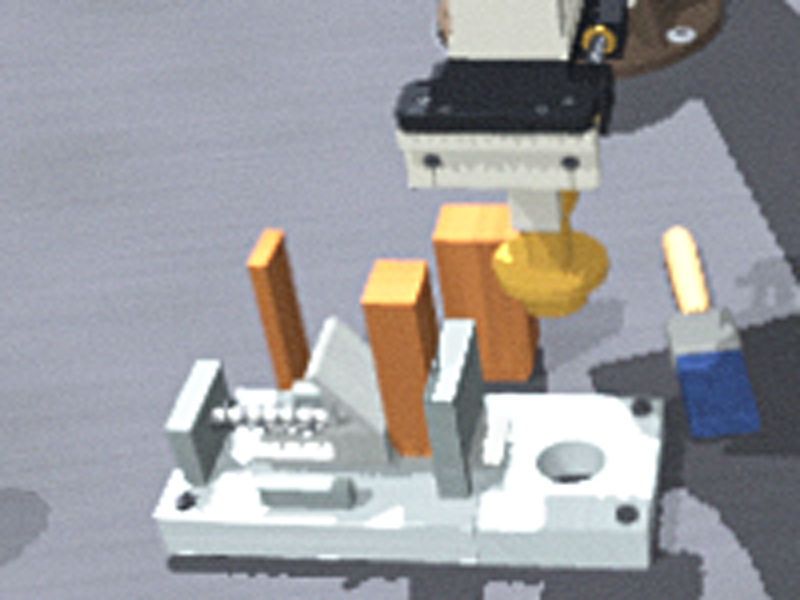

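The casting is out, with the nest hole empty at zoom (570,460) and the block still wedged. Carry it to the tray.

Call:
apply_moves --plan '[[255,[0.18,0.32,0],0],[255,[0.29,0.51,0],0],[255,[0.4,0.7,0],0],[255,[0.44,0.76,0],0],[255,[0.48,0.83,0],0],[255,[0.48,0.83,0],0],[255,[0.44,0.76,0],0],[255,[0.4,0.7,0],0],[255,[0.33,0.57,0],0],[255,[0.22,0.38,0],0],[255,[0,0,0],0],[255,[0,0,0],0]]'

```text
time_s: 17.85
tcp_pos: [0.4813, 0.2889, 0.2098]
eef_rot: [-180.0, -0.0, 168.1]
contact_force: [-0.1, -0.0, -2.9]
gripper_width: 0.0311
```

```bash
python3 - <<'E'
from h import *
from plant import viewer,get_state
go(.481,.290,.0676,168.2)
for n in("wrist","top","scene"):
    c=viewer.capture(n);cv2.imwrite(f"pics/{n}8.png",c["frame"])
E
python3 -c "
import cv2
a=cv2.imread('pics/scene8.png')[100:260,270:430];b=cv2.imread('pics/wrist8.png')
import numpy as np
cv2.imwrite('pics/c8.png',np.hstack([cv2.resize(a,(384,384)),b[:, :400]]))"
```

```text
pos [0.4813 0.2889 0.2098] rpy [-1.7996e+02 -2.0000e-02  1.6812e+02] F [-0.1 -0.  -2.9] w 0.0311 t 17.85
shift units [0.009 0.02  2.843] turn units -0.014
```

View pics/c8.png

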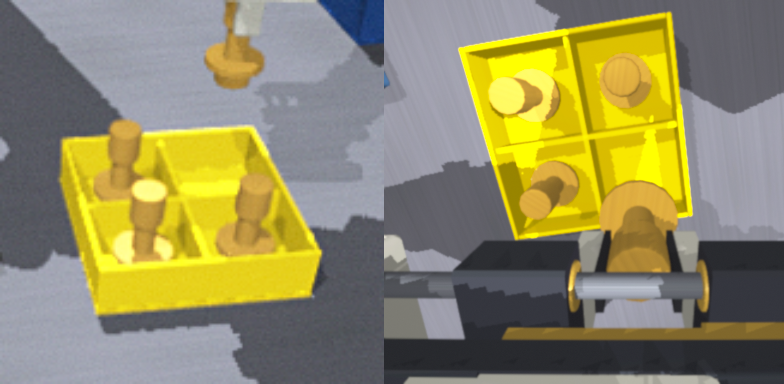

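The casting hangs upright over the empty compartment; in the wrist view the compartment is lower right. I'll verify the pocket position from the tray rim corners in that view.

Run:
```python
from h import *
from plant import viewer,get_state
s=get_state();c=viewer.capture("wrist");pose=(s["tcp_pos"],s["eef_rot"])
W=[onz(c,p,.055,pose) for p in [(76,48),(288,13),(307,215),(132,239)]]
h=.1025
# image up = -y, right = -x : TL=(+x,-y)
th,t,e=fit([(h,-h),(-h,-h),(-h,h),(h,h)],W);print(th,t,e)
a=np.radians(th);print(t+np.array([[np.cos(a),-np.sin(a)],[np.sin(a),np.cos(a)]])@[-.05,.05])
```

```text
-3.703613341617323 [0.52653961 0.23726334] [[ 1.2 -1.5]
 [-1.  -1.4]
 [-1.8  2. ]
 [ 1.6  0.9]]
[0.47987379 0.29038868]
```

Call:
apply_moves --plan '[[255,[0.02,0.02,0.2],0],[255,[0,0,0.4],0],[255,[0,0,0.4],0],[255,[0,0,0.4],0],[255,[0,0,0.4],0],[255,[0,0,0.35],0],[255,[0,0,0.25],0],[255,[0,0,0.15],0],[255,[0,0,0.08],0],[255,[0,0,0],0],[255,[0,0,0],0]]'

```text
time_s: 19.42
tcp_pos: [0.481, 0.2908, 0.0791]
eef_rot: [180.0, 0.0, 168.1]
contact_force: [-0.8, -0.0, -2.7]
gripper_width: 0.0309
```

Call:
apply_moves --plan '[[255,[0,0,0.04],0],[255,[0,0,0.04],0],[255,[0,0,0.04],0],[255,[0,0,0.04],0],[255,[0,0,0.03],0],[255,[0,0,0],0],[255,[0,0,0],0]]'

```text
time_s: 20.3
tcp_pos: [0.4807, 0.2906, 0.0691]
eef_rot: [180.0, 0.0, 168.1]
contact_force: [-0.4, -0.2, -3.5]
gripper_width: 0.0311
```

Call:
apply_moves --plan '[[255,[0,0,0.02],0],[255,[0,0,0.01],0],[255,[0,0,0],0],[255,[0,0,0],0]]'

```text
time_s: 20.8
tcp_pos: [0.4807, 0.2906, 0.0676]
eef_rot: [180.0, 0.0, 168.1]
contact_force: [0.0, -0.2, -3.3]
gripper_width: 0.0315
```

Call:
apply_moves --plan '[[255,[0,0,0.01],0],[255,[0,0,0.01],0],[255,[0,0,0],0],[255,[0,0,0],0]]'

```text
time_s: 21.3
tcp_pos: [0.4809, 0.2907, 0.0675]
eef_rot: [180.0, 0.0, 168.1]
contact_force: [-2.9, -1.3, 6.4]
gripper_width: 0.0309
```

Call:
apply_moves --plan '[[255,[0,0,-0.01],0],[255,[0,0,0],0],[100,[0,0,0],0],[100,[0,0,0],0],[100,[0,0,0],0],[100,[0,0,0],0]]'

```text
time_s: 22.05
tcp_pos: [0.4807, 0.2906, 0.067]
eef_rot: [-180.0, -0.0, 168.1]
contact_force: [1.0, -0.7, 1.2]
gripper_width: 0.0528
```

Call:
apply_moves --plan '[[100,[0,0,-0.2],0],[100,[0,0,-0.5],0],[100,[0,0,-0.8],0],[100,[0,0,-0.9],0],[100,[0,0,-0.7],0],[100,[0,0,0],0],[100,[0,0,0],0]]'

```text
time_s: 22.92
tcp_pos: [0.4804, 0.2904, 0.2222]
eef_rot: [180.0, -0.0, 168.1]
contact_force: [-0.7, -0.0, -0.4]
gripper_width: 0.053
```

Run:
```python
from h import *
from plant import viewer
go(.48,.29,.2,168.2)
c=viewer.capture("scene");a=cv2.resize(c["frame"][110:270,100:430],(800,388))
w=viewer.capture("wrist")["frame"]
t=viewer.capture("top")["frame"]
cv2.imwrite("pics/f.png",a);cv2.imwrite("pics/fw.png",np.hstack([w[:240,:400],t[110:350,40:420]]))
```

```text
pos [0.4804 0.2904 0.2222] rpy [ 1.7998e+02 -1.0000e-02  1.6811e+02] F [-0.7 -0.  -0.4] w 0.053 t 22.93
shift units [ 0.005 -0.009  0.444] turn units -0.016
```

View pics/f.png

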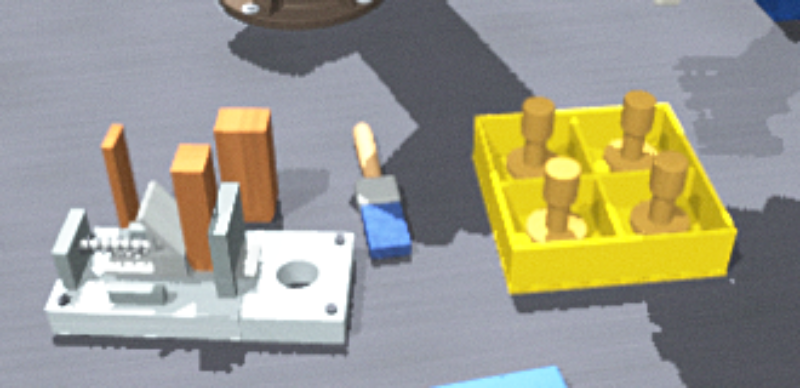

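View pics/fw.png

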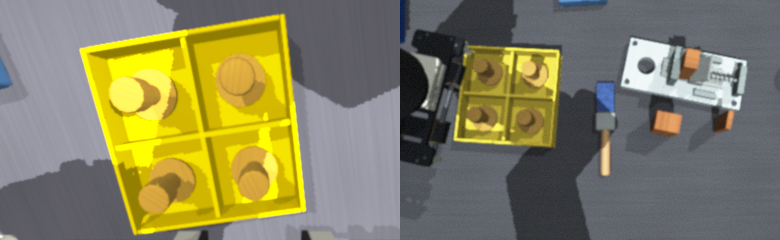

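All four compartments now hold an upright casting, the block is still wedged between post and lug with the catch open, and the gripper is clear. Handing in.

```bash
python3 -c "
from plant import close_job
print(close_job())"
```

```text
the job is handed in; nothing more can be done
None
```

I wedged the catch open with the middle block and moved the casting into the only empty tray compartment. I then handed the job in at about 23 s of the 58 s allowed; no verdict is reported.

- **Block:** I pushed the 26 mm block down the funnel until it stood on the plate, with forces read at about 13 N at most. After release, the wrist view put its centre at about fixture (-1, -30) mm, against the nominal (0, -29). That is within the camera calibration.
- **Casting:** I lifted it straight out and lowered it until it touched the floor of the robot-side left compartment, with a contact change of about 10 N. I released it within about 1 mm of the measured pocket centre.
- **Last checks:** The final pictures show the casting upright in its compartment and the other three still upright. The block is still wedged with the catch open, and the gripper is above the tray touching nothing.
- **Disagreement:** One early scene-camera fit of the fixture was off by up to about 14 mm because I picked poor corners. I discarded it, and the top and wrist fits of the fixture agreed to about 1.5 mm.

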